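# Rebuild two compressor intake filters with their matching parts

### The job

Put these two intake filters back together. Thread the pleated ring element that fits over the standpipe of the bare base, right down onto its seat, then close each of the two bases with the cover of its own size, turned so that the notch under the spout drops over the base's locating tab and the cover sits fully home. Lower the parts into place, do not drop them, and leave the spare element, the screwdriver and the spray bottle where they are.

Things in the scene. Friction and masses are not known exactly. Their poses are not given: they have to be found in the camera images.
- base_large: Larger filter base, bare, loose, 0.55 kg: aluminium disc 104 mm across, 20 mm high (its top is the flange the cover's foot lands on), with a raised spigot 86 mm across, 10 mm high, edge bevelled 3 mm. Locating tab on the flange at +x; at -x a brass hose barb sticks out 24 mm, below flange height. Origin: centre of the underside; z up.
- base_large_seat (a point): centre of the spigot's top, the element's seat, 30 mm above the base's origin; from it a steel standpipe rises 40 mm, 30 mm across, tapering to 22 mm over its top 8 mm
- base_large_tab (a point): top of the large base's dark steel locating tab, 10 mm wide (along y), 12 mm high above the flange, just outside the spigot; 46 mm along +x from the axis and 32 mm above the base's origin
- base_small: Smaller filter base, loose, 0.40 kg, its own pleated element already in it (fixed, 48 mm across, top 74 mm above the bench): aluminium disc 84 mm across, 18 mm high (the flange), spigot 66 mm across, 10 mm high, edge bevelled 3 mm. Locating tab on the flange at +x; at -x a brass hose barb sticks out 24 mm, below flange height. Origin: centre of the underside; z up.
- base_small_tab (a point): top of the small base's dark steel locating tab, 10 mm wide, 12 mm high above the flange; 36 mm along +x from the axis and 30 mm above the base's origin
- cover_large: Larger cover, grey plastic, 0.14 kg: round pot standing mouth down, 98 mm across (100 at the foot), 91 mm inside, 74 mm high to the roof's top. Inlet spout at +x, 22 mm thick, sticks out 22 mm, its axis 35 mm above the foot. Home, its foot rests on base_large's flange, origin 20 mm above that base's, x axes the same way. Origin: centre of the foot; z up.
- cover_large_rib (a point): centre of the large cover's grip rib, on the axis, 86 mm above the foot: a straight rib on the roof along the cover's x, 16 mm thick (along y), 59 mm long, 24 mm high (74 to 98 mm above the foot)
- cover_large_notch (a point): middle of the notch in the large cover's foot at +x, below the spout, at foot height: 18 mm wide, 15 mm high, open at the foot; it drops over the base's tab with 4 mm (0.08 rad) of play each way
- cover_small: Smaller cover, same pattern, 0.10 kg: round pot standing mouth down, 78 mm across (80 at the foot), 71 mm inside, 64 mm high to the roof's top. Inlet spout at +x, 22 mm thick, sticks out 22 mm, its axis 35 mm above the foot. Home, its foot rests on base_small's flange, origin 18 mm above that base's, x axes the same way. Origin: centre of the foot; z up.
- cover_small_rib (a point): centre of the small cover's grip rib, on the axis, 76 mm above the foot: along the cover's x, 16 mm thick (along y), 46 mm long, 24 mm high (64 to 88 mm above the foot)
- cover_small_notch (a point): middle of the notch in the small cover's foot at +x, below the spout: 18 mm wide, 15 mm high; it drops over the base's tab with 4 mm (0.1 rad) of play each way
- element_large: Pleated paper ring element that fits the bare base, standing on end on the bench, 0.09 kg: 64 mm outside, 36 mm bore, 56 mm high, with white end caps. Can be gripped firmly round its outside. Fully home its foot is on the seat, its origin 30 mm above the origin of base_large. Origin: centre of the underside; z along the bore.
- element_small: Spare small pleated ring element, not needed, to be left alone: 48 mm outside, 28 mm bore (too narrow for the bare base's standpipe), 46 mm high, standing on end. Origin: centre of the underside.
- screwdriver: Screwdriver lying on the bench, 200 mm long along its x axis, handle 26 mm thick; bystander. Origin: middle of its length, on the underside.
- spray_bottle: Spray bottle standing on the bench, 66 mm across, 190 mm high; bystander. Origin: centre of the underside.
Mind the look-alikes: they are no part of the job. What is shaped like the element_large but purple is not meant.

How it is judged:
By the outcome, as a careful person would: the job done as asked, in the order asked, and still so for the second after the job is handed in, with the robot touching nothing.
It also fails if it takes over 67 s, if anything falls off the work surface, if the arm or the gripper's body presses on something with over 40 N, if the wrist force passes 120 N, or if a joint passes its speed limit or range.

### The arm

A 6-joint arm with a two-finger parallel gripper is mounted at the origin on the work surface. World frame = base frame: x ahead of the robot, y to its left, z up, the work surface at z = 0. Lengths are in m, angles in rad, forces in N, time in s.
With the tool pointing down it reaches from about 0.4 to 0.925 m from the base axis. Payload 3.4 kg.
Tool frame: the origin (TCP) lies between the finger pads; the fingertips stand 14 mm ahead of it and the grasp point (between the pads) lies 5 mm behind it; z points along the fingers, y is the direction in which the jaws open and shut (so a half turn about z gives the same grasp; the last joint's range is limited). The gripper opens to 85 mm and grips with 20 to 120 N. Pads are 22 mm wide; open, the fingers measure 114 mm over their backs; the gripper's body (76 mm by 85 mm) begins 54 mm behind the grasp point. The pads swing forward as they close: fully open they stand 13 mm farther back than shut.
Start: joints at [1.054, 0.307, 1.506, -0, 1.328, -0.073], TCP at [0.247, 0.519, 0.245] pointing down, gripper open.
Joint ranges: [-3.12, 3.12], [-1.05, 2.28], [0.14, 2.33], [-1.42, 4.57], [0.1, 2.73], [-2.68, 2.68]. Speed limits (rad/s): [2.57, 2.57, 3.14, 3.14, 3.14, 3.14].

### API

Orientations are given as a unit quaternion [x, y, z, w].
In Python, from workcell import bot gives the robot as it stands.
- The arm moves only by the tool arm_command, never from a script. Its argument "deltas" is a list of rows, each a list of 4 numbers: the shift along the tool's x, y, z in mm, then the turn about the tool's z in degrees. In form: [[tx, ty, tz, spin], ...]. A call has 1 to 10 rows; each row is the pose to reach, as a shift and turn from the pose commanded when the call began, along the tool's axes at that moment; what a row does not reach only later rows make up. A row lasts 1/8 s, in which the tool goes at most 62.5 mm and 10.7 degrees, less where a joint would pass 70% of its speed; a pose out of reach is approached as far as the arm can. A call with a gripper value outside its range is refused whole. "fingers" is the opening, from 0 (shut) to 1 (fully open), set as the call begins (left out, the last holds). The fingers move at their own pace and stop on an object; "squeeze" is the grip in N (left out, the last holds). Time passes only in rows, so rows that repeat a pose let the fingers close. It gives the time, the measured TCP pose, the force and the opening at its end, in the units of the state.
- bot.get_obs(): the state, without advancing time (a new reading comes with each control period).
- bot.read_camera(name): name is "scene" or "top" or "wrist"; returns the picture (384x512x3 uint8, red, green, blue); there is no depth.
- bot.camera_model(name): a dict with "vertical_fov" (degrees; the focal length in pixels is half the picture's height over the tangent of half this angle, whatever the lens; pixels are square), "cx", "cy" (the principal point, pixels), "R" (3x3) and "t" (3): a world point X has camera coordinates R X + t; the wrist camera has in their place "hand_eye" (4x4, takes a point from camera to tool coordinates, whose origin is the TCP and whose axes are the flange's). Camera axes: x right, y down, z forward; pixel columns grow to the right and rows downward; lengths in m; the calibration is good to about 2 mm. A picture is of the moment at which its call begins: read the wrist's pose just before it. camera_model takes no time and is no camera call.
- bot.hand_in(): hands the job in, once; it reports no verdict.
The state is a dict: "time": time; "joint_pos": joint angles; "joint_vel": joint speeds; "joint_torque": joint torques, N m; "ee_pos": TCP position; "ee_rot": TCP orientation; "ft_force": force on the tool from outside, world axes, zero at the start; "wrist_torque": the same for the moment, N m; "opening": opening from 0.0 (shut) to 1.0 (fully open).
Only numpy, scipy, OpenCV 4.12 (cv2) and the standard library are available. Lean on these libraries where they do the work, as an engineer would, in place of code of your own. Each camera call takes 0.05 s, during which the arm holds its last target.

## Working session

There is one attempt and no reset: what is moved stays moved. The work goes in short steps, Python scripts to look and compute and a tool call to move; the robot and the scene stay as the last step left them, time stands still between calls to the robot, and variables do not carry over. Pictures are saved under pics/ and viewed, and the job is handed in when it is done.

Besides the shell and the picture viewer there is one more tool, called after ">>>" by a JSON object that holds its "api" and its "payload". arm_command: Moves the arm, as the interface text tells. Its arguments: {"type":"object","properties":{"deltas":{"type":"array","items":{"type":"array","items":{"type":"number"}}},"fingers":{"type":"number"},"squeeze":{"type":"number"}},"required":["deltas"]}

```bash
mkdir -p pics; ls
python3 - <<'E'
from workcell import bot
import cv2
for n in ["scene","top","wrist"]:
    im=bot.read_camera(n); cv2.imwrite(f"pics/{n}0.png",im[:,:,::-1]); print(n,bot.camera_model(n))
print(bot.get_obs())
E
```

```text
pics
scene {'vertical_fov': 43.4704881096517, 'cx': 248.2522857045526, 'cy': 181.5130142169678, 'R': array([[ 0.33962763,  0.94052967,  0.00755098],
       [ 0.75497133, -0.26781642, -0.59857552],
       [-0.56095576,  0.20899356, -0.80103079]]), 't': array([-0.15994414, -0.32821382,  1.66810939])}
top {'vertical_fov': 45.78064726715964, 'cx': 258.7744606308158, 'cy': 185.88318763680243, 'R': array([[ 1.69566411e-02, -9.99848733e-01,  3.87091893e-03],
       [-9.82837789e-01, -1.73791563e-02, -1.83651423e-01],
       [ 1.83690915e-01, -6.90374140e-04, -9.82983810e-01]]), 't': array([0.01120019, 0.49850926, 1.49401356])}
wrist {'vertical_fov': 62.69436753959203, 'cx': 257.510789488263, 'cy': 191.16930397653522, 'hand_eye': array([[ 7.63489624e-04, -9.52419191e-01, -3.04790259e-01,
         7.76214386e-02],
       [ 9.99999668e-01,  8.13883443e-04, -3.82848189e-05,
        -6.25538214e-04],
       [ 2.84526942e-04, -3.04790129e-01,  9.52419496e-01,
        -1.27941098e-01],
       [ 0.00000000e+00,  0.00000000e+00,  0.00000000e+00,
         1.00000000e+00]])}
{'time': 0.15, 'joint_pos': array([ 1.05350126e+00,  3.07419162e-01,  1.50738552e+00, -7.39065588e-06,
        1.32843625e+00, -7.35001872e-02]), 'joint_vel': array([ 0.00206032, -0.00216616, -0.00213496,  0.00025291,  0.00170653,
        0.00096907]), 'joint_torque': array([ 6.58651152e-05, -4.57977819e+01, -2.52218091e+01, -2.10297217e-04,
        8.48615309e-03,  1.52733485e-06]), 'ee_pos': array([0.24664991, 0.51882636, 0.24457774]), 'ee_rot': array([ 2.20079991e-01,  9.75481480e-01, -7.89489319e-04, -2.36493104e-04]), 'ft_force': array([ 0.15177409, -0.7823545 , -0.37844653]), 'wrist_torque': array([-0.03811798,  0.00024439,  0.02750612]), 'opening': 0.9987195206431742}
```

View pics/scene0.png

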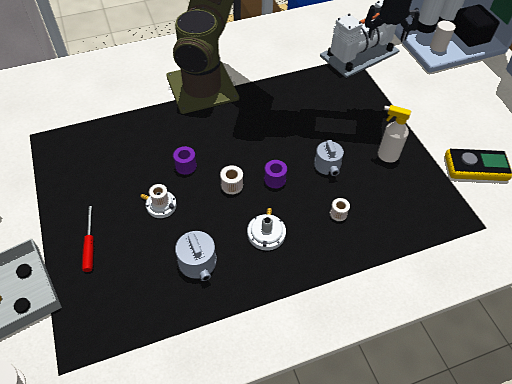

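View pics/top0.png

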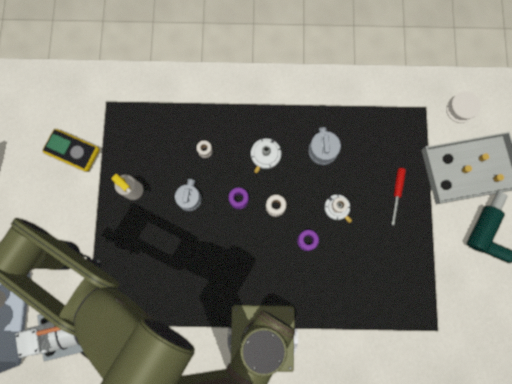

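View pics/wrist0.png

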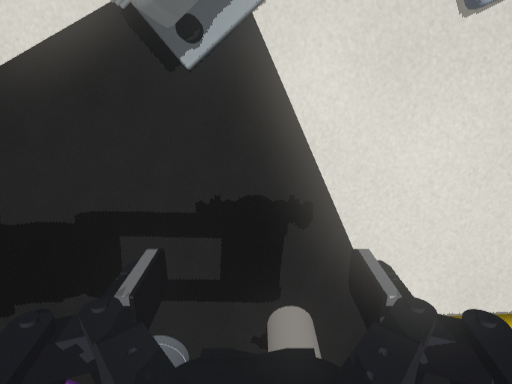

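```bash
cat > h.py <<'E'
from workcell import bot
import numpy as np, cv2
from scipy.spatial.transform import Rotation as Ro
def K(m,):
    f=192/np.tan(np.radians(m["vertical_fov"])/2); return f,m["cx"],m["cy"]
def cam(n,obs=None):
    m=bot.camera_model(n)
    if n!="wrist": return K(m),m["R"],m["t"]
    o=obs or bot.get_obs(); T=np.eye(4);T[:3,:3]=Ro.from_quat(o["ee_rot"]).as_matrix();T[:3,3]=o["ee_pos"]
    W=np.linalg.inv(T@m["hand_eye"]); return K(m),W[:3,:3],W[:3,3]
def bp(c,u,v,z):
    (f,cx,cy),R,t=c; d=R.T@np.array([(u-cx)/f,(v-cy)/f,1]); o=-R.T@t
    return (o+d*(z-o[2])/d[2])
def pj(c,X):
    (f,cx,cy),R,t=c; p=R@np.asarray(X,float)+t; return np.array([cx+f*p[0]/p[2],cy+f*p[1]/p[2]])
def crop(src,dst,x0,y0,x1,y1,s):
    im=cv2.imread(src)[y0:y1,x0:x1]; cv2.imwrite(dst,cv2.resize(im,None,fx=s,fy=s,interpolation=cv2.INTER_CUBIC))
E
python3 - <<'E'
from h import *
crop("pics/top0.png","pics/topA.png",170,120,360,260,4)
crop("pics/scene0.png","pics/sceneA.png",130,130,360,290,3.4)
E
```

```text
(no output)
```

View pics/topA.png

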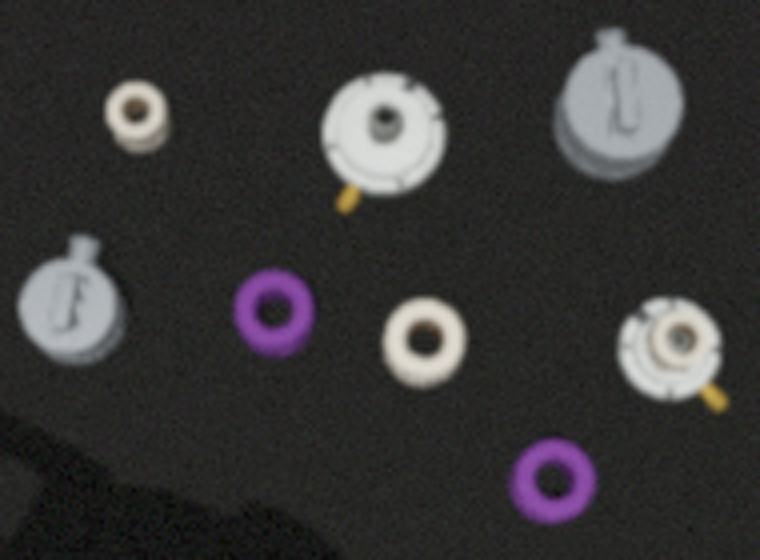

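View pics/sceneA.png

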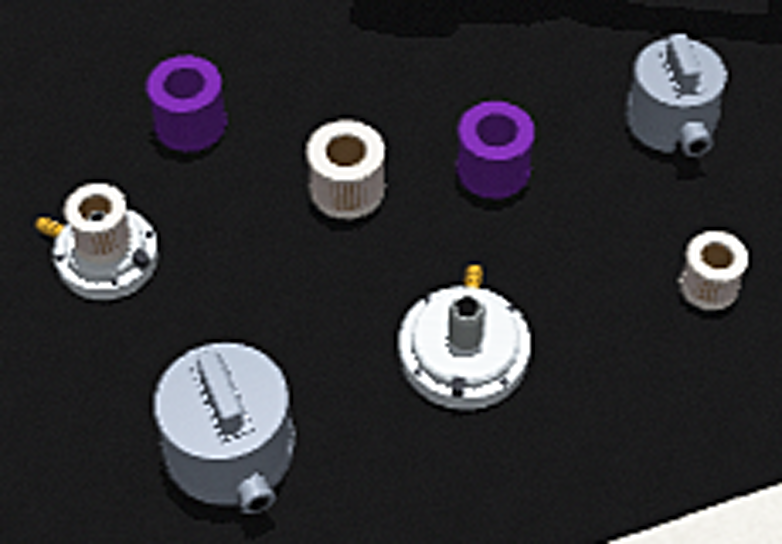

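Run:
```python
from h import *
T=cam("top");S=cam("scene")
t=lambda u,v,z:bp(T,170+(u+.5)/4-.5,120+(v+.5)/4-.5,z)[:2].round(4)
s=lambda u,v,z:bp(S,130+(u+.5)/3.4-.5,130+(v+.5)/3.4-.5,z)[:2].round(4)
print("el",t(426,338,.056),s(346,149,.056))
print("bl",t(385,134,.02),s(465,347,.02),"pipe top",t(385,117,.07),s(467,303,.07),"barb",t(347,199,.01),s(474,275,.01))
print("bs",t(670,348,.018),s(105,252,.018),"eltop",t(683,337,.074),s(95,204,.074),"barb",t(714,398,.01),s(48,227,.01),"tab",s(141,257,.03))
print("cl",t(625,100,.074),s(222,400,.074),"sp",t(611,38,.035),s(257,493,.035))
print("cs",t(68,303,.064),s(681,72,.064),"sp",t(84,247,.035),s(697,140,.035))
print("sp",t(136,110,.046),s(716,255,.046))
```

```text
el [ 0.4354 -0.0392] [ 0.4352 -0.0385]
bl [ 0.6199 -0.003 ] [ 0.6281 -0.0049] pipe top [ 0.6216 -0.002 ] [ 0.6191 -0.0018] barb [0.5635 0.0292] [0.561  0.0295]
bs [ 0.436  -0.2496] [ 0.4425 -0.2519] eltop [ 0.4374 -0.2506] [ 0.4341 -0.2501] barb [ 0.3946 -0.288 ] [ 0.396  -0.2907] tab [ 0.4656 -0.2258]
cl [ 0.6391 -0.2048] [ 0.6396 -0.2036] sp [ 0.706 -0.199] [ 0.7011 -0.1979]
cs [0.4585 0.2597] [0.4581 0.2591] sp [0.5119 0.2529] [0.5111 0.2535]
sp [0.6305 0.2118] [0.63   0.2106]
```

```bash
cat >> h.py <<'E'
def go(x,y,z,yaw=None):
    o=bot.get_obs(); R=Ro.from_quat(o["ee_rot"]).as_matrix(); d=R.T@(np.array([x,y,z])-o["ee_pos"])*1000
    cy=np.degrees(np.arctan2(R[1,0],R[0,0])); sp=0 if yaw is None else -((yaw-cy+180)%360-180)
    print("t",round(o["time"],2),"pos",o["ee_pos"].round(4),"yaw",cy.round(2),"tiltxy",R[:2,2].round(4),"j",o["joint_pos"].round(2),"F",o["ft_force"].round(1),"op",round(o["opening"],3)); print("delta",d.round(1),"spin",round(sp,2))
def wpic(name):
    o=bot.get_obs(); im=bot.read_camera("wrist"); cv2.imwrite(name,cv2.resize(im[:,:,::-1],None,fx=1.5,fy=1.5,interpolation=cv2.INTER_CUBIC)); return cam("wrist",o)
E
python3 -c "
from h import *
go(.4353,-.0388,.2,70)"
```

```text
t 0.15 pos [0.2466 0.5188 0.2446] yaw 154.57 tiltxy [-0.0008 -0.0014] j [ 1.05  0.31  1.51 -0.    1.33 -0.07] F [ 0.2 -0.8 -0.4] op 0.999
delta [-409.8 -422.5   45.2] spin 84.57
```

>>> {"api": "arm_command", "payload": {"deltas": [[-41, -42, 0, 8.5], [-82, -84, 0, 17], [-123, -126, 0, 25.5], [-164, -169, 0, 34], [-205, -211, 10, 42.5], [-246, -253, 20, 51], [-287, -296, 30, 59.5], [-328, -338, 40, 68], [-369, -380, 45, 76.5], [-410, -422.5, 45, 84.5]], "fingers": 1, "squeeze": 40}}

```text
time: 1.4
ee_pos: [0.4357, -0.0401, 0.1998]
ee_rot: [0.82, 0.572, -0.0, -0.0]
ft_force: [0.9, 1.2, 0.3]
opening: 1.001
```

Run:
```python
from h import *
go(.4353,-.0388,.2,70)
c=wpic("pics/w1.png")
print(pj(c,[.4353,-.0388,.056])*1.5)
```

```text
t 1.4 pos [ 0.4357 -0.0401  0.1998] yaw 69.78 tiltxy [-0.0008  0.0005] j [-0.19  0.16  1.84  0.    1.14  0.16] F [0.9 1.2 0.3] op 1.001
delta [ 1.1 -0.8 -0.2] spin -0.22
[384.40982293 269.5790576 ]
```

View pics/w1.png

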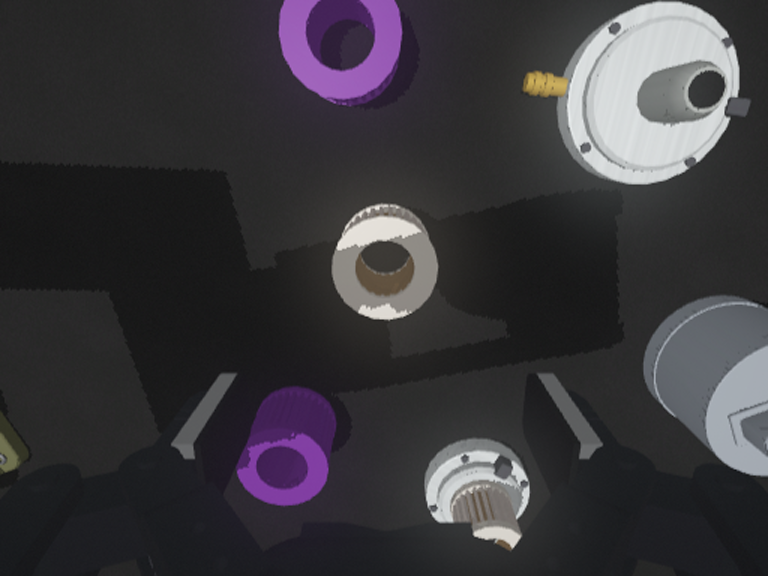

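Run:
```python
from h import *
o=bot.get_obs(); c=cam("wrist")
w=lambda u,v,z:bp(c,u/1.5,v/1.5,z)[:2].round(4)
print("el",w(385,266.5,.056)); print("pipe",w(706,89,.07),"tab",w(738,106,.03),"barb",w(545,84,.01))
print("bs tab",w(503,467,.03))
e=w(385,266.5,.056)
go(.4356,-.0385,.1,69.8)
im=cv2.imread("pics/w1.png"); cv2.imwrite("pics/w1c.png",im[0:200,520:768].repeat(3,0).repeat(3,1))
```

```text
el [ 0.4407 -0.0453]
pipe [ 0.6273 -0.0117] tab [ 0.6686 -0.0336] barb [0.571  0.0178]
bs tab [ 0.4665 -0.2311]
t 1.45 pos [ 0.4395 -0.0471  0.2005] yaw 69.39 tiltxy [ 0.0037 -0.0064] j [-0.2   0.16  1.84 -0.01  1.14  0.16] F [ 2.9 -5.8  0.2] op 0.998
delta [  7.2  -7.3 100.4] spin -0.41
```

View pics/w1c.png

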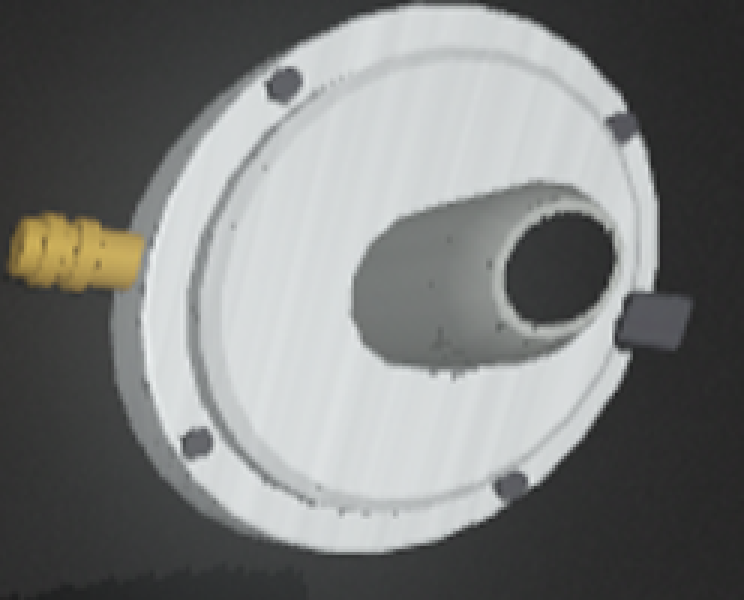

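Run:
```python
from h import *
c=cam("wrist",dict(ee_pos=np.array([.4357,-.0401,.1998]),ee_rot=[.8199,.5724,-.0002,-.0004]))
w=lambda u,v,z:bp(c,u/1.5,v/1.5,z)[:2].round(4)
print("el",w(385,266.5,.056)); print("pipe",w(706,89,.07),"tab",w(738,106,.03),"barb",w(540,84,.01))
print("bs tab",w(503,467,.03))
```

```text
el [ 0.4363 -0.0371]
pipe [ 0.6218 -0.0021] tab [ 0.6628 -0.0233] barb [0.5626 0.0282]
bs tab [ 0.4633 -0.221 ]
```

>>> {"api": "arm_command", "payload": {"deltas": [[0, 0, 20, 0], [0, 0, 40, 0], [0, 0, 40, 0], [0, 0, 40, 0]]}}

```text
time: 1.95
ee_pos: [0.4361, -0.0381, 0.1607]
ee_rot: [0.819, 0.574, 0.0, 0.0]
ft_force: [0.5, -0.2, 0.4]
opening: 1.002
```

Run:
```python
from h import *
go(.4356,-.0385,.1,69.8)
c=wpic("pics/w2.png")
print(pj(c,[.4353,-.0388,.056])*1.5)
go(.4356,-.0385,.1,69.8)
```

```text
t 1.95 pos [ 0.4361 -0.0381  0.1607] yaw 70.1 tiltxy [ 0.0004 -0.0001] j [-0.18  0.21  1.9   0.    1.03  0.16] F [ 0.5 -0.2  0.4] op 1.002
delta [-0.5 -0.3 60.7] spin 0.3
[384.47338152 293.59302269]
t 2.0 pos [ 0.4364 -0.0382  0.161 ] yaw 70.1 tiltxy [ 0.0013 -0.0003] j [-0.18  0.21  1.9  -0.    1.03  0.16] F [ 0.5 -0.5  0.9] op 0.994
delta [-0.6 -0.7 61. ] spin 0.3
```

View pics/w2.png

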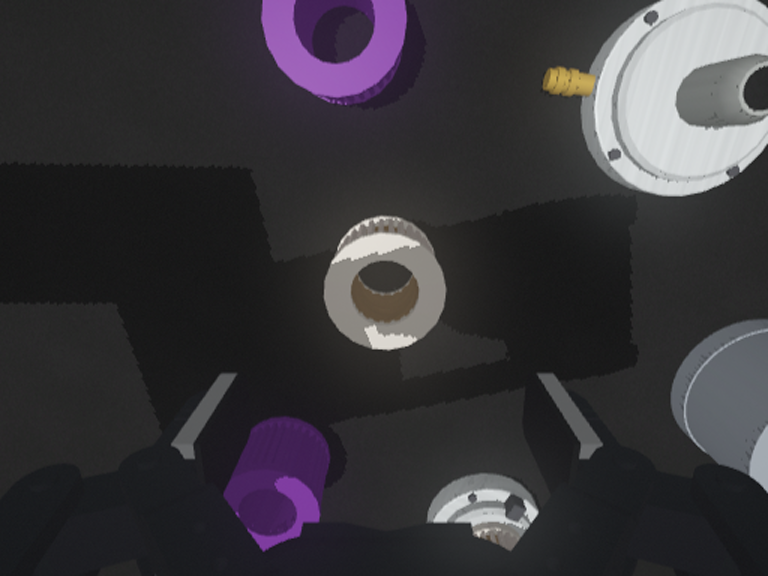

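>>> {"api": "arm_command", "payload": {"deltas": [[0.7, -0.5, 40, 0], [0.7, -0.5, 80, 0], [0.7, -0.5, 110, 0], [0.7, -0.5, 125, 0], [0.7, -0.5, 131, 0], [0.7, -0.5, 131, 0]]}}

```text
time: 2.75
ee_pos: [0.4361, -0.0374, 0.0297]
ee_rot: [0.819, 0.574, 0.0, 0.0]
ft_force: [0.2, 0.3, -0.3]
opening: 1.003
```

>>> {"api": "arm_command", "payload": {"deltas": [[0, 0, 0, 0], [0, 0, 0, 0], [0, 0, 0, 0], [0, 0, 0, 0], [0, 0, 0, 0], [0, 0, 0, 0]], "fingers": 0.5, "squeeze": 40}}

```text
time: 3.5
ee_pos: [0.4363, -0.0376, 0.0304]
ee_rot: [0.819, 0.574, 0.001, 0.001]
ft_force: [-0.3, 0.1, 6.2]
opening: 0.731
```

Run:
```python
from h import *
go(.621,-.002,.165,70)
```

```text
t 3.5 pos [ 0.4363 -0.0376  0.0304] yaw 70.08 tiltxy [ 0.0022 -0.0004] j [-0.18  0.42  2.06  0.    0.66  0.17] F [-0.3  0.1  6.2] op 0.731
delta [  96.4  161.8 -134.2] spin 0.08
```

>>> {"api": "arm_command", "payload": {"deltas": [[0, 0, -20, 0], [0, 0, -60, 0], [0, 0, -105, 0], [20, 34, -134, 0], [50, 84, -134, 0], [80, 134, -134, 0], [96.5, 162, -134, 0], [96.5, 162, -134, 0], [96.5, 162, -134, 0], [96.5, 162, -134, 0]]}}

```text
time: 4.75
ee_pos: [0.6191, -0.0022, 0.1633]
ee_rot: [0.819, 0.574, -0.001, -0.0]
ft_force: [-0.3, 0.3, -0.6]
opening: 0.732
```

Run:
```python
from h import *
go(.621,-.002,.165,70)
c=wpic("pics/w3.png"); np.save("c3.npy",np.hstack([c[1],c[2][:,None]]))
print([ (pj(c,p)*1.5).round() for p in ([.621,-.002,.07],[.621,-.002,.02],[.621,-.002,.03])])
```

```text
t 4.75 pos [ 0.6191 -0.0022  0.1633] yaw 70.05 tiltxy [-0.0015  0.    ] j [-0.07  0.44  1.52 -0.    1.19  0.28] F [-0.3  0.3 -0.6] op 0.732
delta [ 0.8  1.8 -1.7] spin 0.05
[array([389., 298.]), array([389., 270.]), array([389., 275.])]
```

View pics/w3.png

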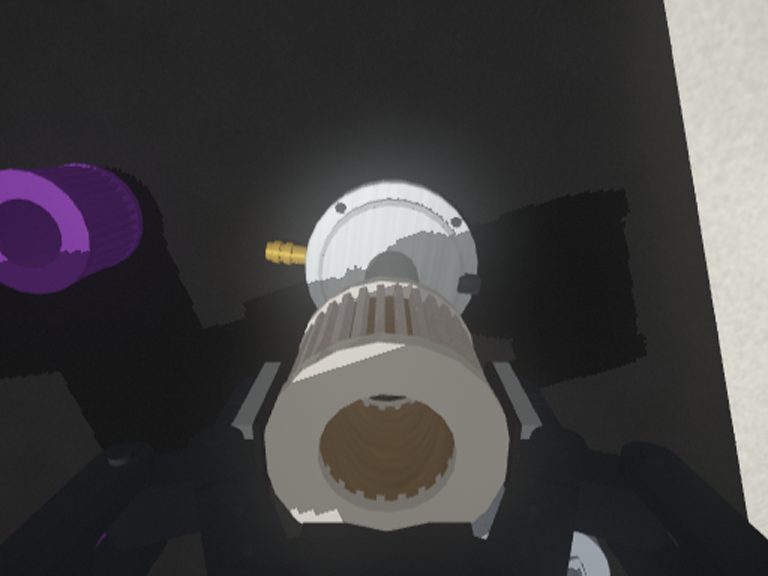

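```bash
cat >> h.py <<'E'
def ov(im,c,x,y,yaw,circs,pts,s,col=(0,0,255)):
    # circs: (r,z); pts:(lx,ly,z) ; drawn onto image scaled s
    a=np.radians(yaw)
    for r,z in circs:
        th=np.linspace(0,2*np.pi,121); P=np.array([pj(c,[x+r*np.cos(t),y+r*np.sin(t),z])*s for t in th]); cv2.polylines(im,[P.astype(int)],True,col,1)
    for lx,ly,z in pts:
        p=pj(c,[x+lx*np.cos(a)-ly*np.sin(a),y+lx*np.sin(a)+ly*np.cos(a),z])*s; cv2.circle(im,tuple(p.astype(int)),2,col,-1)
def tabpts(r,z): return [(r-.003,-.005,z),(r-.003,.005,z),(r+.003,-.005,z),(r+.003,.005,z)]
E
python3 - <<'E'
from h import *
A=np.load("c3.npy"); m=bot.camera_model("wrist"); c=(K(m),A[:,:3],A[:,3])
im=cv2.imread("pics/w3.png"); im=cv2.resize(im,None,fx=2,fy=2)
ov(im,c,.621,-.002,-29,[(.052,.02),(.040,.03),(.011,.07)],tabpts(.046,.032)+[(-.076,0,.01)],3)
cv2.imwrite("pics/w3o.png",cv2.resize(im[330:700,480:1000],None,fx=1.5,fy=1.5))
E
```

```text
(no output)
```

View pics/w3o.png

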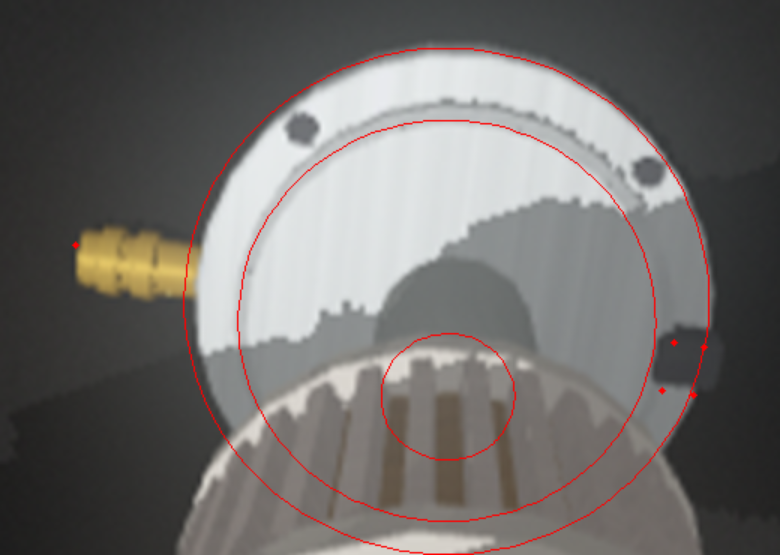

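Run:
```python
from h import *
go(.622,-.0006,.105,70)
```

```text
t 4.8 pos [ 0.6193 -0.0022  0.1634] yaw 70.05 tiltxy [-0.001 -0.   ] j [-0.07  0.44  1.52 -0.    1.19  0.28] F [-0.1 -0.5 -1.6] op 0.733
delta [ 2.4  2.1 58.4] spin 0.05
```

>>> {"api": "arm_command", "payload": {"deltas": [[1.5, 1, 30, 0], [1.5, 1, 50, 0], [1.5, 1, 58, 0], [1.5, 1, 58, 0], [1.5, 1, 58, 0]]}}

```text
time: 5.42
ee_pos: [0.6228, -0.0011, 0.1063]
ee_rot: [0.819, 0.574, 0.001, 0.001]
ft_force: [0.1, -0.4, -0.4]
opening: 0.733
```

Run:
```python
from h import *
go(.622,-.0006,.105,70)
```

```text
t 5.42 pos [ 0.6228 -0.0011  0.1063] yaw 70.06 tiltxy [ 0.0018 -0.0001] j [-0.07  0.5   1.58 -0.    1.07  0.28] F [ 0.1 -0.4 -0.4] op 0.733
delta [ 0.1 -0.9  1.3] spin 0.06
```

Element's foot is at about 76 mm, over the pipe tip. Lower on with force checks.

>>> {"api": "arm_command", "payload": {"deltas": [[0.1, -0.5, 8, 0], [0.1, -0.5, 14, 0], [0.1, -0.5, 20, 0], [0.1, -0.5, 20, 0]]}}

```text
time: 5.92
ee_pos: [0.6212, -0.0006, 0.0844]
ee_rot: [0.819, 0.574, -0.001, -0.001]
ft_force: [-0.1, -0.0, -2.0]
opening: 0.73
```

Run:
```python
from h import *
go(.622,-.0006,.060,70); c=wpic("pics/w4.png")
```

```text
t 5.92 pos [ 6.212e-01 -6.000e-04  8.440e-02] yaw 70.07 tiltxy [-0.0017  0.0001] j [-0.07  0.52  1.6  -0.    1.02  0.28] F [-0.1 -0.  -2. ] op 0.73
delta [ 0.3  0.8 24.4] spin 0.07
```

View pics/w4.png

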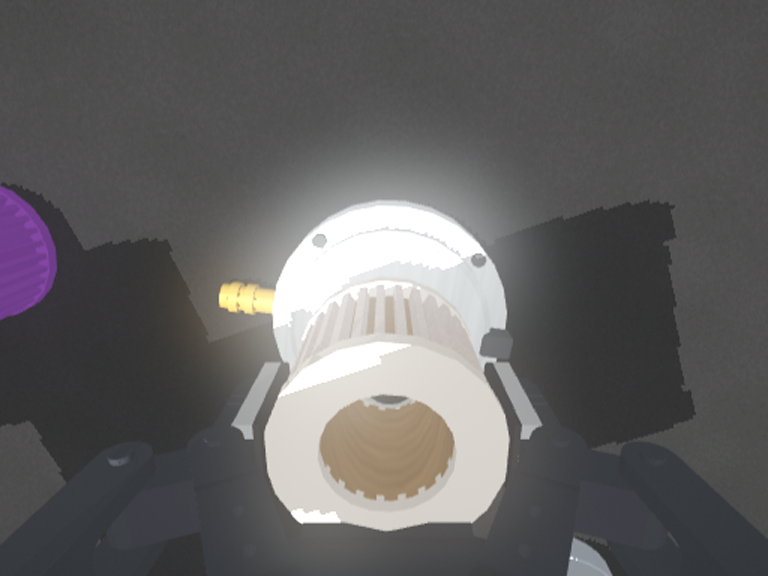

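>>> {"api": "arm_command", "payload": {"deltas": [[0, 0.3, 8, 0], [0, 0.3, 15, 0], [0, 0.3, 20, 0], [0, 0.3, 23, 0], [0, 0.3, 24.5, 0], [0, 0.3, 24.5, 0]]}}

```text
time: 6.72
ee_pos: [0.6222, -0.0007, 0.0609]
ee_rot: [0.819, 0.574, 0.0, 0.0]
ft_force: [-0.2, 1.0, -1.2]
opening: 0.733
```

Run:
```python
from h import *
go(.622,-.0006,.060,70)
```

```text
t 6.72 pos [ 0.6222 -0.0007  0.0609] yaw 70.07 tiltxy [0.0002 0.    ] j [-0.07  0.55  1.62  0.    0.97  0.28] F [-0.2  1.  -1.2] op 0.733
delta [ 0.1 -0.2  0.9] spin 0.07
```

>>> {"api": "arm_command", "payload": {"deltas": [[0, 0, 1, 0], [0, 0, 2, 0], [0, 0, 2, 0], [0, 0, 2, 0]]}}

```text
time: 7.22
ee_pos: [0.6223, -0.0008, 0.0604]
ee_rot: [0.819, 0.574, 0.001, 0.0]
ft_force: [-2.7, -0.2, 7.8]
opening: 0.732
```

>>> {"api": "arm_command", "payload": {"deltas": [[0, 0, -1, 0], [0, 0, -1, 0], [0, 0, -1, 0], [0, 0, -1, 0]], "fingers": 1}}

```text
time: 7.72
ee_pos: [0.622, -0.0008, 0.0596]
ee_rot: [0.819, 0.574, -0.0, -0.0]
ft_force: [-0.2, -0.1, -0.0]
opening: 1.001
```

>>> {"api": "arm_command", "payload": {"deltas": [[0, 0, -15, 0], [0, 0, -40, 0], [0, 0, -75, 0], [0, 0, -110, 0], [0, 0, -125, 0], [0, 0, -125, 0], [0, 0, -125, 0]]}}

```text
time: 8.6
ee_pos: [0.621, -0.0007, 0.1835]
ee_rot: [0.819, 0.574, -0.001, -0.001]
ft_force: [-0.5, 0.1, 0.0]
opening: 0.999
```

Run:
```python
from h import *
c=wpic("pics/w5.png"); np.save("c5.npy",np.hstack([c[1],c[2][:,None]]))
im=bot.read_camera("top"); cv2.imwrite("pics/top5.png",im[:,:,::-1])
go(.639,-.204,.2,5)
im=cv2.resize(cv2.imread("pics/w5.png"),None,fx=2,fy=2)
ov(im,c,.6215,-.001,-29,[(.052,.02),(.032,.086)],tabpts(.046,.032)+[(-.076,0,.01)],3)
cv2.imwrite("pics/w5o.png",cv2.resize(im,None,fx=.5,fy=.5))
crop("pics/top5.png","pics/top5c.png",170,120,370,260,4)
```

```text
t 8.7 pos [ 0.6209 -0.0007  0.1831] yaw 70.07 tiltxy [-0.0033  0.0002] j [-0.07  0.42  1.49  0.    1.23  0.28] F [-0.5  0.4  0.2] op 1.001
delta [-185.    86.2  -17. ] spin 65.07
```

View pics/w5o.png

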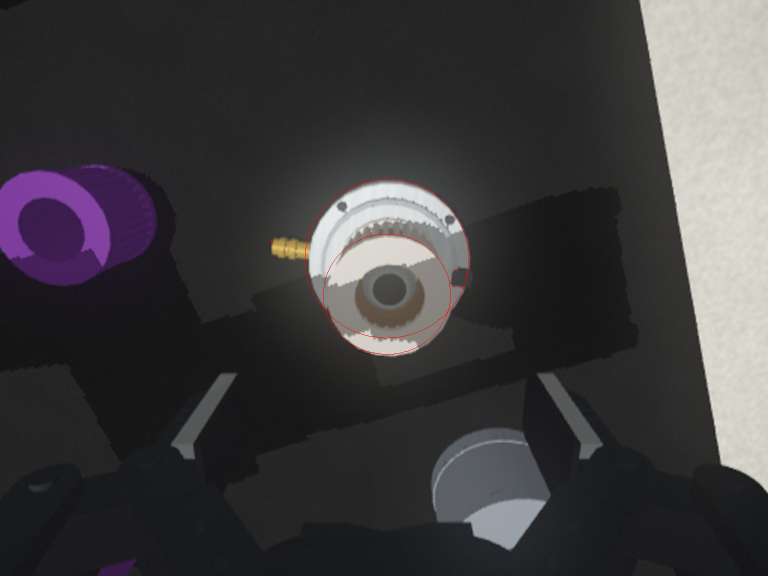

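View pics/top5c.png

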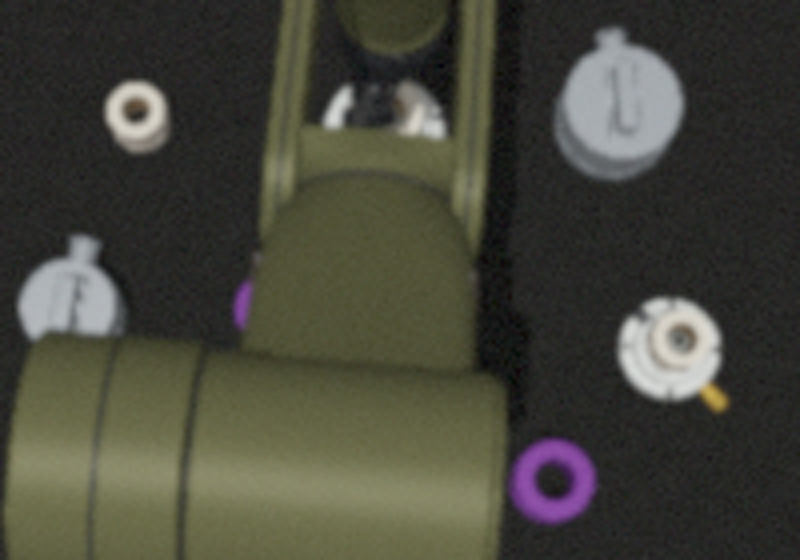

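Run:
```python
from h import *
A=np.load("c5.npy"); m=bot.camera_model("wrist"); c=(K(m),A[:,:3],A[:,3])
im=cv2.resize(cv2.imread("pics/w5.png"),None,fx=2,fy=2,interpolation=cv2.INTER_CUBIC)
ov(im,c,.6215,-.001,-28,[(.052,.02),(.032,.086)],tabpts(.046,.032)+[(-.076,0,.01)],3)
cv2.imwrite("pics/w5p.png",cv2.resize(im[340:720,520:980],None,fx=1.6,fy=1.6))
```

```text
(no output)
```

View pics/w5p.png

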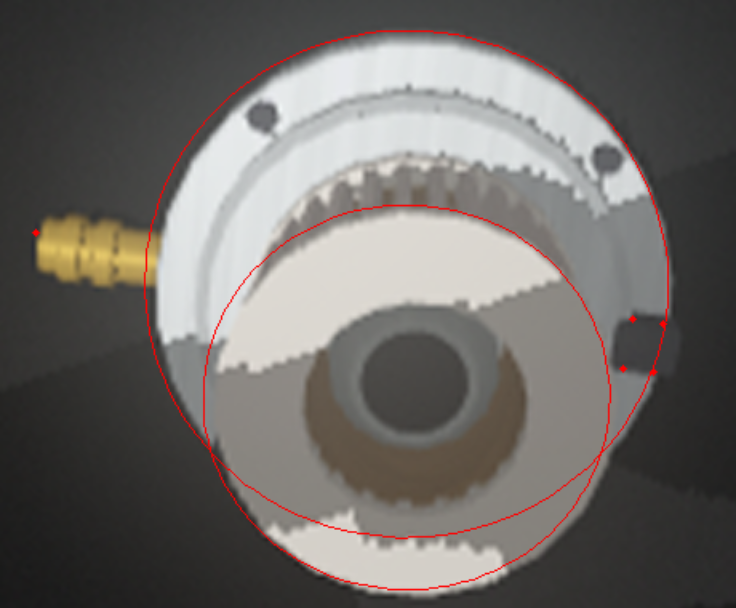

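>>> {"api": "arm_command", "payload": {"deltas": [[-20, 10, -17, 9], [-50, 24, -17, 18], [-90, 42, -17, 28], [-130, 61, -17, 38], [-165, 77, -17, 48], [-185, 86, -17, 58], [-185, 86, -17, 65], [-185, 86, -17, 65], [-185, 86, -17, 65]]}}

```text
time: 9.82
ee_pos: [0.6395, -0.2036, 0.2009]
ee_rot: [0.999, 0.045, -0.001, -0.0]
ft_force: [-0.6, -0.5, 0.1]
opening: 0.999
```

```bash
cat >> h.py <<'E'
def wov(name,x,y,yaw,circs,pts,box,f=1.0):
    c=wpic(name); im=cv2.resize(cv2.imread(name),None,fx=2,fy=2,interpolation=cv2.INTER_CUBIC)
    ov(im,c,x,y,yaw,circs,pts,3); x0,y0,x1,y1=[2*b for b in box]
    cv2.imwrite(name,cv2.resize(im[y0:y1,x0:x1],None,fx=f,fy=f)); np.save("lastc.npy",np.hstack([c[1],c[2][:,None]])); return c
def ribpts(l,z): return [(sx*l/2,sy*.008,z) for sx in(-1,1) for sy in (-1,1)]
E
python3 - <<'E'
from h import *
go(.639,-.204,.2,5)
wov("pics/w6.png",.6393,-.2042,5,[(.049,.074)],ribpts(.059,.098)+[(.071,-.011,.035),(.071,.011,.035)],(100,0,700,576),.6)
E
```

```text
t 9.82 pos [ 0.6395 -0.2036  0.2009] yaw 5.21 tiltxy [-0.0015  0.0007] j [-0.37  0.47  1.35  0.    1.32  1.11] F [-0.6 -0.5  0.1] op 0.999
delta [-0.5  0.4  0.9] spin 0.21
```

View pics/w6.png

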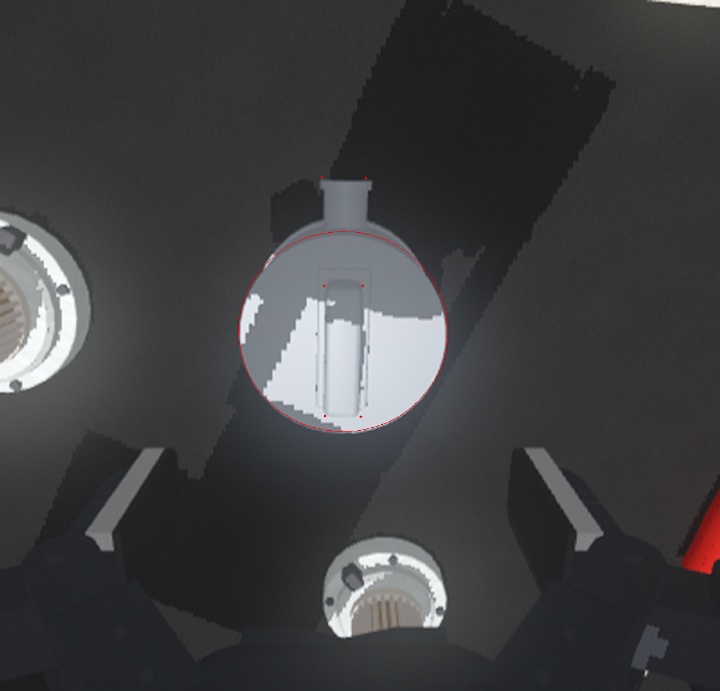

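>>> {"api": "arm_command", "payload": {"deltas": [[0, 0, 40, 0.5], [0, 0, 80, 0.5], [0, 0, 100, 0.5], [0, 0, 109, 0.5], [0, 0, 109, 0.5], [0, 0, 109, 0.5]], "fingers": 0.45, "squeeze": 80}}

```text
time: 10.62
ee_pos: [0.6408, -0.2042, 0.0941]
ee_rot: [0.999, 0.04, 0.001, 0.0]
ft_force: [-0.3, 0.1, 0.2]
opening: 0.448
```

>>> {"api": "arm_command", "payload": {"deltas": [[0, 0, 1, 0], [0, 0, 1, 0], [0, 0, 1, 0], [0, 0, 1, 0], [0, 0, 1, 0]], "fingers": 0}}

```text
time: 11.25
ee_pos: [0.6405, -0.2041, 0.093]
ee_rot: [0.999, 0.04, 0.001, 0.0]
ft_force: [-0.8, -0.1, 4.8]
opening: 0.162
```

Run:
```python
from h import *
go(.639,-.204,.09,5)
```

```text
t 11.25 pos [ 0.6405 -0.2041  0.093 ] yaw 4.57 tiltxy [ 0.0018 -0.0006] j [-0.37  0.57  1.47  0.    1.1   1.12] F [-0.8 -0.1  4.8] op 0.162
delta [-1.5 -0.3  3. ] spin -0.43
```

Run:
```python
from h import *
go(.6231,-.0018,.215,-27.5)
```

```text
t 11.25 pos [ 0.6405 -0.2041  0.093 ] yaw 4.57 tiltxy [ 0.0018 -0.0006] j [-0.37  0.57  1.47  0.    1.1   1.12] F [-0.8 -0.1  4.8] op 0.162
delta [  -1.  -203.  -122.2] spin 32.07
```

>>> {"api": "arm_command", "payload": {"deltas": [[0, 0, -15, 0], [0, 0, -50, 0], [0, 0, -90, 0], [0, -20, -115, 5], [0, -60, -122, 12], [0, -110, -122, 20], [-1, -160, -122, 28], [-1, -195, -122, 32], [-1, -203, -122, 32], [-1, -203, -122, 32]]}}

```text
time: 12.5
ee_pos: [0.6226, -0.0017, 0.214]
ee_rot: [0.972, -0.236, 0.0, 0.0]
ft_force: [0.7, -0.8, -1.9]
opening: 0.167
```

>>> {"api": "arm_command", "payload": {"deltas": [[0, 0, 0, 0], [0, 0, 0, 0]]}}

```text
time: 12.75
ee_pos: [0.6228, -0.0031, 0.2137]
ee_rot: [0.971, -0.238, 0.0, 0.0]
ft_force: [-1.1, -0.2, -2.4]
opening: 0.168
```

Run:
```python
from h import *
go(.6231,-.0018,.215,-27.5)
wov("pics/w7.png",.622,-.0012,-27.5,[(.052,.02),(.032,.086)],tabpts(.046,.032)+[(-.076,0,.01)],(50,0,750,576),.55)
for n in ["top","scene"]:
  im=bot.read_camera(n); cv2.imwrite(f"pics/{n}7.png",im[:,:,::-1])
```

```text
t 12.75 pos [ 0.6228 -0.0031  0.2137] yaw -27.51 tiltxy [-0.0001 -0.0003] j [-0.07  0.4   1.45 -0.    1.3   1.98] F [-1.1 -0.2 -2.4] op 0.168
delta [-0.3 -1.2 -1.3] spin -0.01
```

View pics/w7.png

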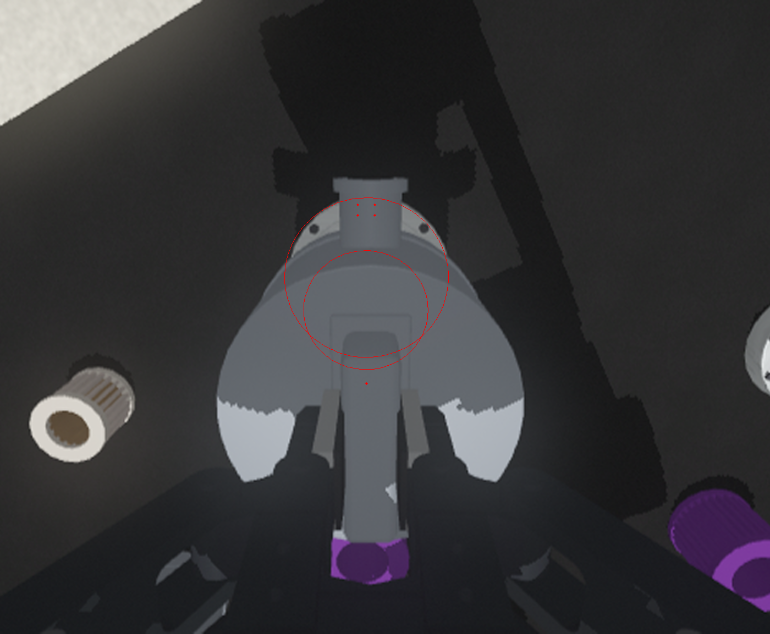

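Run:
```python
import cv2
im=cv2.imread("pics/w7.png")[170:290,260:480]
im=cv2.convertScaleAbs(im,alpha=1.8,beta=20)
cv2.imwrite("pics/w7z.png",cv2.resize(im,None,fx=3.5,fy=3.5,interpolation=cv2.INTER_CUBIC))
im=cv2.imread("pics/scene7.png")[150:300,190:340]
cv2.imwrite("pics/s7z.png",cv2.resize(im,None,fx=4,fy=4,interpolation=cv2.INTER_CUBIC))
```

```text
(no output)
```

View pics/w7z.png

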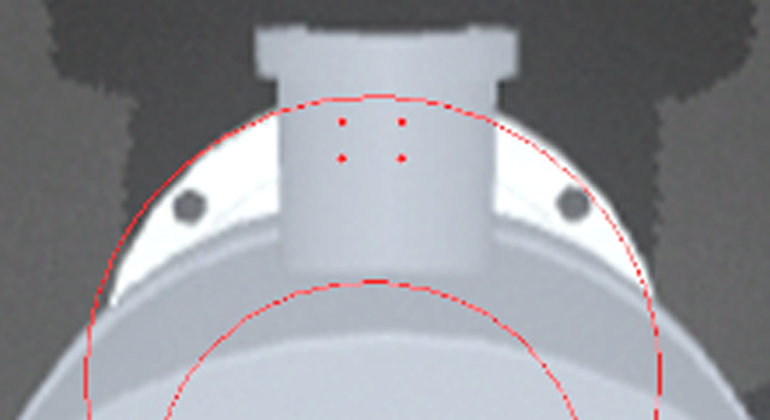

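View pics/s7z.png

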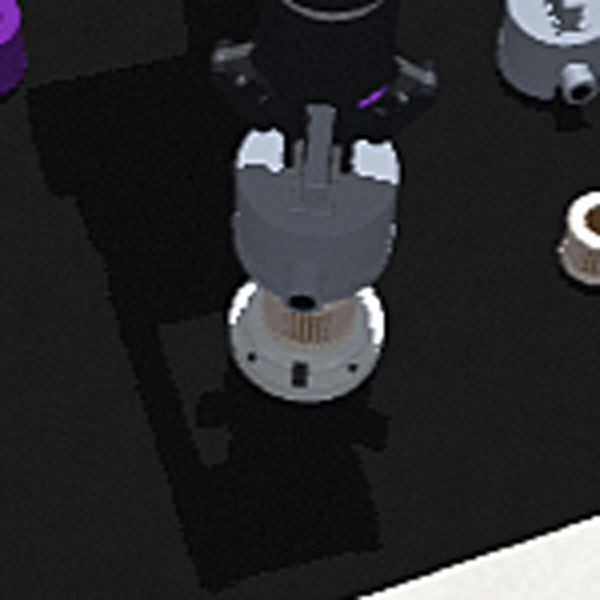

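>>> {"api": "arm_command", "payload": {"deltas": [[0, -0.3, 20, 0], [0, -0.3, 45, 0], [0, -0.3, 65, 0], [0, -0.3, 76, 0], [0, -0.3, 79, 0], [0, -0.3, 79, 0], [0, -0.3, 79, 0]]}}

```text
time: 13.78
ee_pos: [0.6235, -0.0015, 0.1358]
ee_rot: [0.971, -0.237, 0.001, -0.0]
ft_force: [0.2, -0.2, -1.6]
opening: 0.165
```

Run:
```python
from h import *
go(.6224,-.0028,.113,-27.5)
im=bot.read_camera("scene"); cv2.imwrite("pics/s8.png",cv2.resize(im[150:300,190:340,::-1],None,fx=4,fy=4,interpolation=cv2.INTER_CUBIC))
wpic("pics/w8.png")
```

```text
t 13.78 pos [ 0.6235 -0.0015  0.1358] yaw -27.43 tiltxy [ 0.0018 -0.0001] j [-0.07  0.47  1.54 -0.    1.13  1.98] F [ 0.2 -0.2 -1.6] op 0.165
delta [-0.4  1.7 22.8] spin 0.07
```

View pics/s8.png

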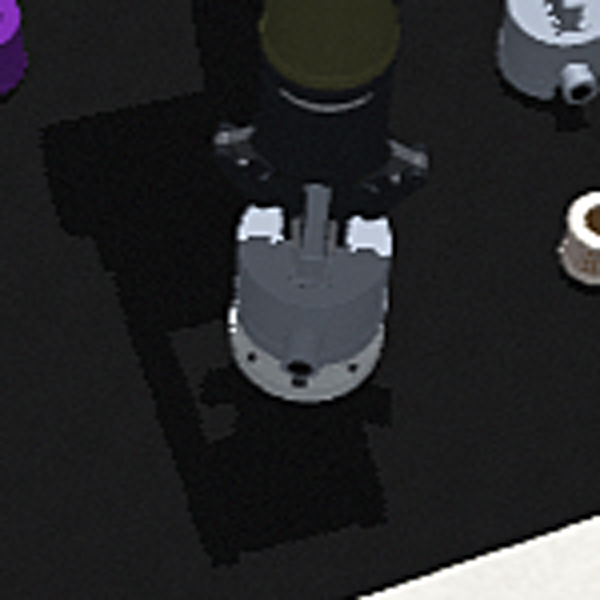

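View pics/w8.png

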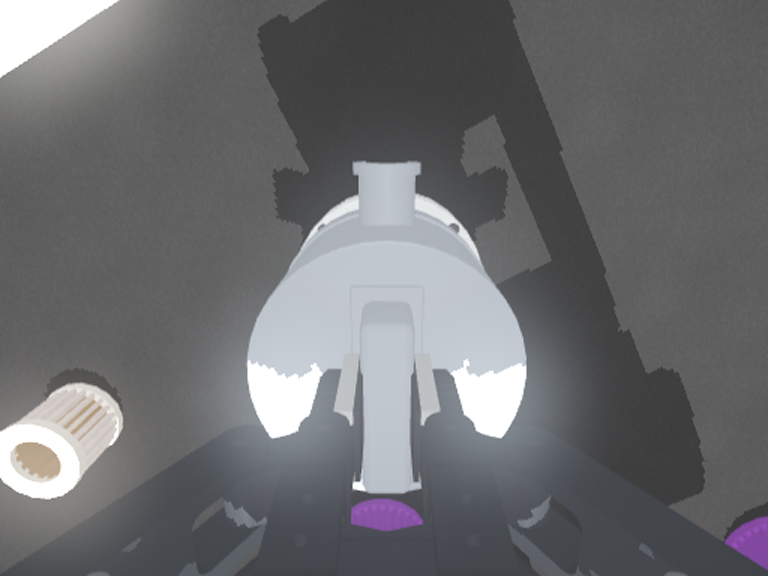

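>>> {"api": "arm_command", "payload": {"deltas": [[0, 0, 4, 0], [0, 0, 7, 0], [0, 0, 10, 0], [0, 0, 12, 0], [0, 0, 12, 0]]}}

```text
time: 14.5
ee_pos: [0.6226, -0.0014, 0.1225]
ee_rot: [0.971, -0.237, -0.0, 0.0]
ft_force: [-0.0, 0.4, -1.3]
opening: 0.165
```

>>> {"api": "arm_command", "payload": {"deltas": [[0, 0, 3, 0], [0, 0, 5, 0], [0, 0, 7, 0], [0, 0, 9, 0], [0, 0, 10, 0], [0, 0, 10, 0]]}}

```text
time: 15.25
ee_pos: [0.6228, -0.0014, 0.1131]
ee_rot: [0.971, -0.237, 0.0, -0.0]
ft_force: [-0.1, 0.5, 1.3]
opening: 0.171
```

>>> {"api": "arm_command", "payload": {"deltas": [[0, 0, 1.5, 0], [0, 0, 3, 0], [0, 0, 3, 0], [0, 0, 3, 0]]}}

```text
time: 15.75
ee_pos: [0.6228, -0.0012, 0.1129]
ee_rot: [0.972, -0.237, 0.001, -0.0]
ft_force: [-5.8, 0.8, 16.2]
opening: 0.163
```

Run:
```python
from h import *
go(.6224,-.0028,.113,-27.5)
im=bot.read_camera("scene"); cv2.imwrite("pics/s9.png",cv2.resize(im[150:300,190:340,::-1],None,fx=4,fy=4,interpolation=cv2.INTER_CUBIC))
```

```text
t 15.75 pos [ 0.6228 -0.0012  0.1129] yaw -27.42 tiltxy [0.0017 0.0001] j [-0.07  0.49  1.57  0.    1.08  1.98] F [-5.8  0.8 16.2] op 0.163
delta [ 0.4  1.6 -0.1] spin 0.08
```

View pics/s9.png

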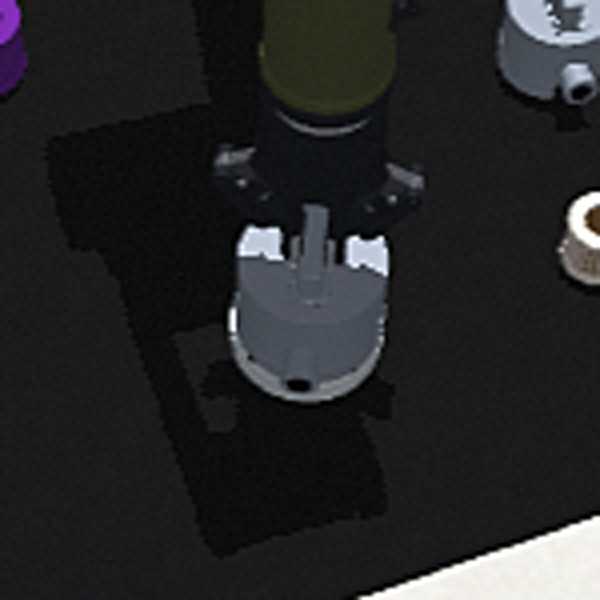

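>>> {"api": "arm_command", "payload": {"deltas": [[0, 0, -3, 0], [0, 0, -3, 0], [0, 0, -3, 0], [0, 0, -3, 0]], "fingers": 0.6}}

```text
time: 16.3
ee_pos: [0.6227, -0.0015, 0.1123]
ee_rot: [0.971, -0.237, -0.0, 0.0]
ft_force: [0.5, 0.3, 1.2]
opening: 0.601
```

>>> {"api": "arm_command", "payload": {"deltas": [[0, 0, -12, 0], [0, 0, -30, 0], [0, 0, -60, 0], [0, 0, -95, 0], [0, 0, -95, 0], [0, 0, -95, 0]]}}

```text
time: 17.05
ee_pos: [0.6225, -0.0014, 0.2079]
ee_rot: [0.971, -0.237, -0.0, 0.0]
ft_force: [0.0, 0.6, -0.3]
opening: 0.596
```

Run:
```python
from h import *
o=bot.get_obs()
wov("pics/w10.png",.622,-.0012,-27.5,[(.049,.094),(.052,.02)],ribpts(.059,.118),(50,0,750,576),.55)
go(.4585,.2595,.2,-7)
```

```text
t 17.1 pos [ 0.622  -0.0014  0.2071] yaw -27.43 tiltxy [-0.0017  0.0001] j [-0.07  0.4   1.46  0.    1.28  1.98] F [ 0.  -0.1  0.4] op 0.596
delta [-265.3 -156.3    7.4] spin -20.43
```

View pics/w10.png

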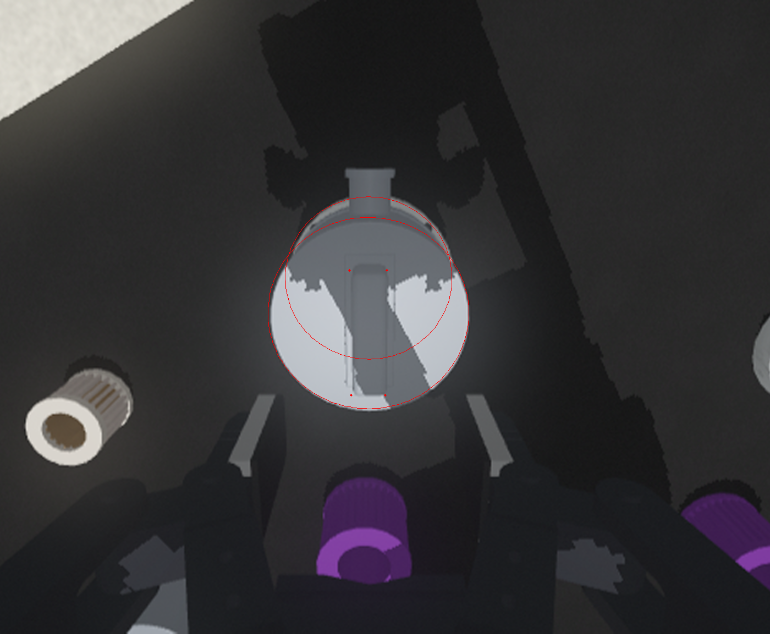

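>>> {"api": "arm_command", "payload": {"deltas": [[-20, -12, 0, -2], [-60, -35, 3, -5], [-110, -65, 7, -9], [-160, -94, 7, -13], [-210, -124, 7, -17], [-250, -147, 7, -20], [-265, -156, 7, -20.5], [-265, -156, 7, -20.5], [-265, -156, 7, -20.5]]}}

```text
time: 18.23
ee_pos: [0.4599, 0.2583, 0.2006]
ee_rot: [0.998, -0.061, 0.0, 0.0]
ft_force: [-0.2, -0.7, 1.0]
opening: 0.602
```

Run:
```python
from h import *
go(.4585,.2595,.2,-7)
wov("pics/w11.png",.4583,.2595,-7,[(.039,.064)],ribpts(.046,.088)+[(.061,-.011,.035),(.061,.011,.035)],(100,0,700,576),.6)
go(.4585,.2595,.2,-7)
```

```text
t 18.23 pos [0.4599 0.2583 0.2006] yaw -6.96 tiltxy [ 0.0001 -0.0008] j [ 0.43  0.28  1.67 -0.    1.19  2.12] F [-0.2 -0.7  1. ] op 0.602
delta [-1.5 -1.   0.6] spin 0.04
t 18.27 pos [0.4601 0.2581 0.2006] yaw -7.0 tiltxy [ 0.0001 -0.0006] j [ 0.43  0.28  1.67 -0.    1.19  2.12] F [0.8 0.8 0.4] op 0.6
delta [-1.8 -1.2  0.6] spin -0.0
```

View pics/w11.png

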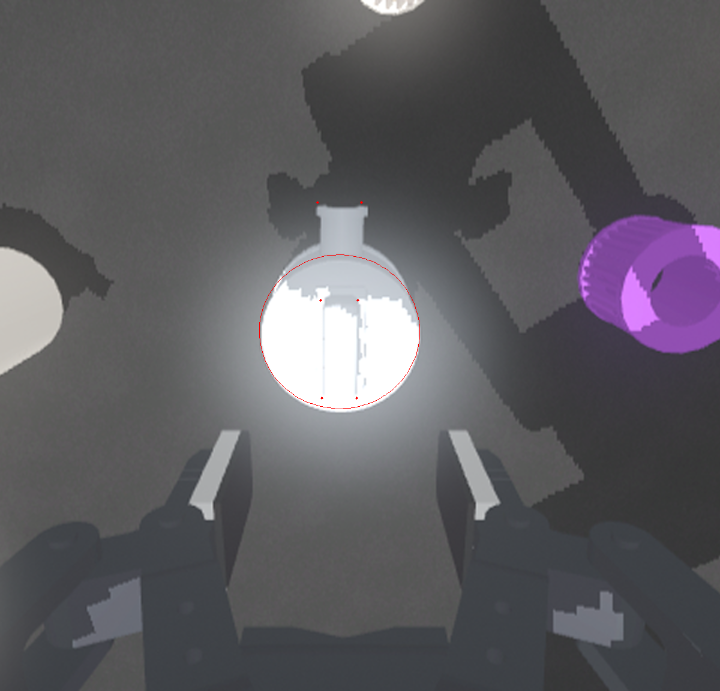

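>>> {"api": "arm_command", "payload": {"deltas": [[-2, -0.9, 40, 0.8], [-2.5, -0.9, 80, 0.8], [-2.5, -0.9, 105, 0.8], [-2.5, -0.9, 117, 0.8], [-2.5, -0.9, 117.5, 0.8], [-2.5, -0.9, 117.5, 0.8], [-2.5, -0.9, 117.5, 0.8]], "fingers": 0.45, "squeeze": 80}}

```text
time: 19.15
ee_pos: [0.458, 0.2606, 0.0844]
ee_rot: [0.998, -0.067, 0.001, -0.001]
ft_force: [0.9, 0.0, 0.3]
opening: 0.449
```

>>> {"api": "arm_command", "payload": {"deltas": [[0, 0, 0.5, 0], [0, 0, 0.5, 0], [0, 0, 0.5, 0], [0, 0, 0.5, 0], [0, 0, 0.5, 0]], "fingers": 0}}

```text
time: 19.77
ee_pos: [0.4576, 0.2605, 0.0837]
ee_rot: [0.998, -0.067, 0.001, -0.0]
ft_force: [-1.4, -0.6, 6.3]
opening: 0.162
```

Run:
```python
from h import *
go(.4585,.2595,.2,-7)
```

```text
t 19.77 pos [0.4576 0.2605 0.0837] yaw -7.71 tiltxy [0.0015 0.0005] j [ 0.44  0.42  1.81 -0.    0.91  2.14] F [-1.4 -0.6  6.3] op 0.162
delta [   1.2    0.8 -116.3] spin -0.71
```

Run:
```python
from h import *
go(.436,-.250,.205,42)
```

```text
t 19.77 pos [0.4576 0.2605 0.0837] yaw -7.71 tiltxy [0.0015 0.0005] j [ 0.44  0.42  1.81 -0.    0.91  2.14] F [-1.4 -0.6  6.3] op 0.162
delta [  47.3  508.7 -121.6] spin -49.71
```

>>> {"api": "arm_command", "payload": {"deltas": [[0, 0, -15, 0], [0, 0, -50, 0], [0, 0, -95, 0], [0, 0, -121, 0], [0, 0, -121, 0]]}}

```text
time: 20.4
ee_pos: [0.4585, 0.2611, 0.2066]
ee_rot: [0.998, -0.067, 0.003, -0.001]
ft_force: [-0.3, 0.1, -1.9]
opening: 0.165
```

Run:
```python
from h import *
go(.436,-.250,.205,42)
```

```text
t 20.4 pos [0.4585 0.2611 0.2066] yaw -7.72 tiltxy [0.0054 0.0026] j [0.44 0.27 1.66 0.   1.2  2.14] F [-0.3  0.1 -1.9] op 0.165
delta [4.630e+01 5.095e+02 2.000e-01] spin -49.72
```

>>> {"api": "arm_command", "payload": {"deltas": [[2, 20, 0, -5], [6, 65, 0, -10], [11, 120, 0, -16], [16, 175, 0, -22], [21, 230, 0, -28], [26, 285, 0, -34], [31, 340, 0, -40], [36, 395, 0, -45], [41, 450, 0, -50], [45, 495, 0, -50]]}}

```text
time: 21.65
ee_pos: [0.4339, -0.2379, 0.2025]
ee_rot: [0.933, 0.36, -0.001, -0.001]
ft_force: [0.8, -0.4, -1.0]
opening: 0.165
```

>>> {"api": "arm_command", "payload": {"deltas": [[1, 10, 0, 0], [2, 11, 0, 0], [2, 11, 0, 0], [2, 11, 0, 0]]}}

```text
time: 22.15
ee_pos: [0.4437, -0.2416, 0.2036]
ee_rot: [0.932, 0.361, -0.0, -0.0]
ft_force: [-0.5, -0.3, -1.3]
opening: 0.163
```

Run:
```python
from h import *
go(.436,-.250,.205,42)
wov("pics/w12.png",.436,-.25,42,[(.042,.018),(.024,.074)],tabpts(.036,.03)+[(-.066,0,.01)],(50,0,750,576),.55)
im=bot.read_camera("scene"); cv2.imwrite("pics/s12.png",cv2.resize(im[130:280,90:240,::-1],None,fx=4,fy=4,interpolation=cv2.INTER_CUBIC))
go(.436,-.250,.205,42)
```

```text
t 22.15 pos [ 0.4437 -0.2416  0.2036] yaw 42.38 tiltxy [-0.0007  0.0007] j [-0.58  0.25  1.71  0.    1.19  0.25] F [-0.5 -0.3 -1.3] op 0.163
delta [-11.4   1.   -1.4] spin 0.38
t 22.25 pos [ 0.4439 -0.242   0.2039] yaw 42.36 tiltxy [-0.0001  0.0001] j [-0.58  0.25  1.71  0.    1.19  0.25] F [0.3 0.3 0.4] op 0.17
delta [-11.2   0.6  -1.1] spin 0.36
```

View pics/w12.png

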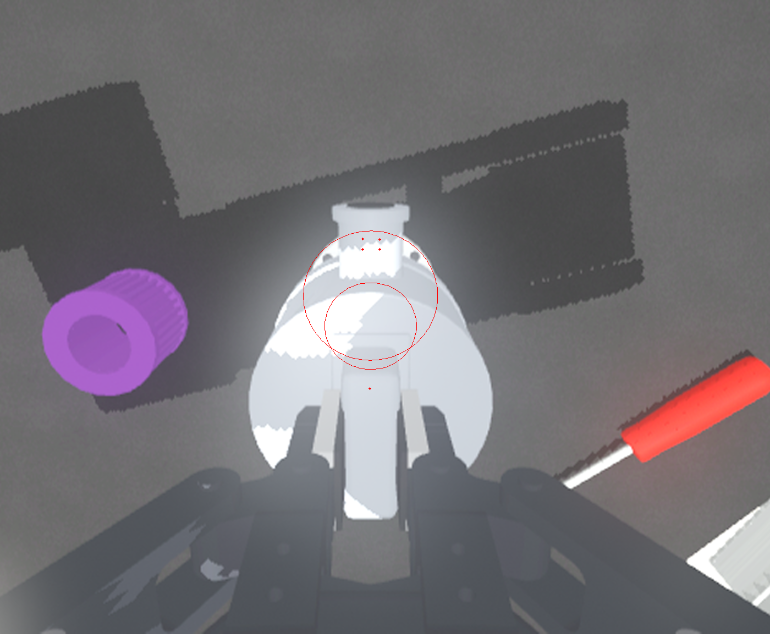

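View pics/s12.png

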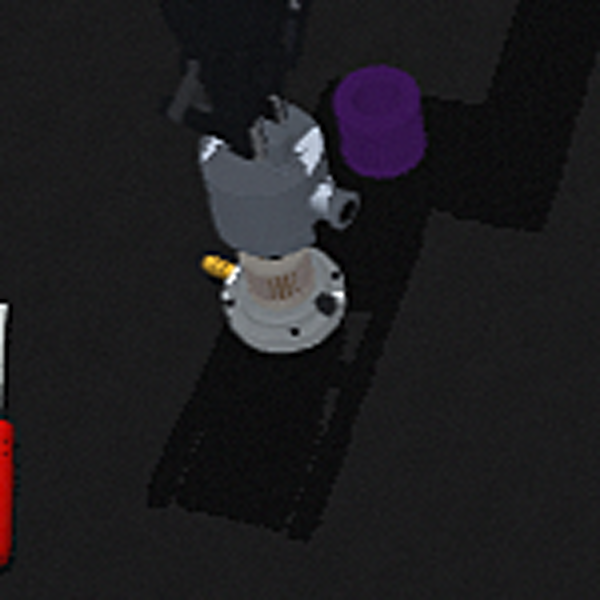

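>>> {"api": "arm_command", "payload": {"deltas": [[-5, 0.5, 0, 0], [-11, 0.5, 0, 0], [-11, 0.5, 0, 0], [-11, 0.5, 0, 0]]}}

```text
time: 22.75
ee_pos: [0.4361, -0.251, 0.2039]
ee_rot: [0.933, 0.36, 0.0, 0.0]
ft_force: [0.3, 0.7, -0.7]
opening: 0.167
```

Run:
```python
from h import *
go(.436,-.250,.205,42)
wov("pics/w13.png",.436,-.25,42,[(.042,.018),(.024,.074)],tabpts(.036,.03)+[(-.066,0,.01)],(250,130,490,330),1.6)
cv2.imwrite("pics/w13.png",cv2.convertScaleAbs(cv2.imread("pics/w13.png"),alpha=.85,beta=0))
```

```text
t 22.75 pos [ 0.4361 -0.251   0.2039] yaw 42.24 tiltxy [0.0002 0.    ] j [-0.61  0.24  1.71  0.    1.18  0.23] F [ 0.3  0.7 -0.7] op 0.167
delta [ 0.6 -0.8 -1.1] spin 0.24
```

View pics/w13.png

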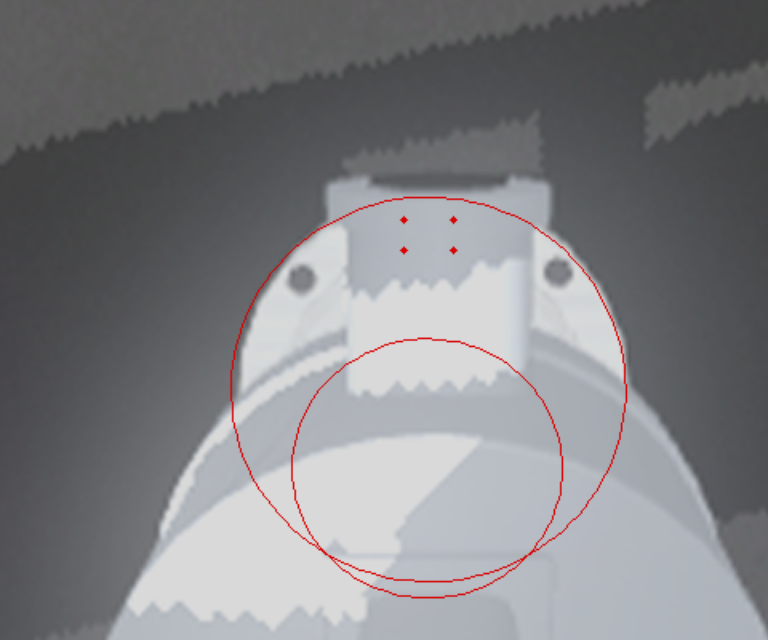

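>>> {"api": "arm_command", "payload": {"deltas": [[0, -1, 15, -1.7], [0, -1, 40, -1.7], [0, -1, 65, -1.7], [0, -1, 78, -1.7], [0, -1, 79, -1.7], [0, -1, 79, -1.7], [0, -1, 79, -1.7], [0, -1, 79, -1.7]]}}

```text
time: 23.8
ee_pos: [0.4359, -0.2504, 0.1255]
ee_rot: [0.927, 0.374, 0.0, 0.001]
ft_force: [0.6, 0.0, -1.8]
opening: 0.166
```

Run:
```python
from h import *
go(.436,-.250,.102,44)
wov("pics/w14.png",.436,-.25,44,[(.042,.018)],tabpts(.036,.03),(220,150,540,400),1.2)
im=bot.read_camera("scene"); cv2.imwrite("pics/s14.png",cv2.resize(im[140:240,110:210,::-1],None,fx=6,fy=6,interpolation=cv2.INTER_CUBIC))
```

```text
t 23.8 pos [ 0.4359 -0.2504  0.1255] yaw 43.98 tiltxy [ 0.0013 -0.0009] j [-0.61  0.33  1.82 -0.    0.99  0.2 ] F [ 0.6  0.  -1.8] op 0.166
delta [ 0.3 -0.3 23.5] spin -0.02
```

View pics/w14.png

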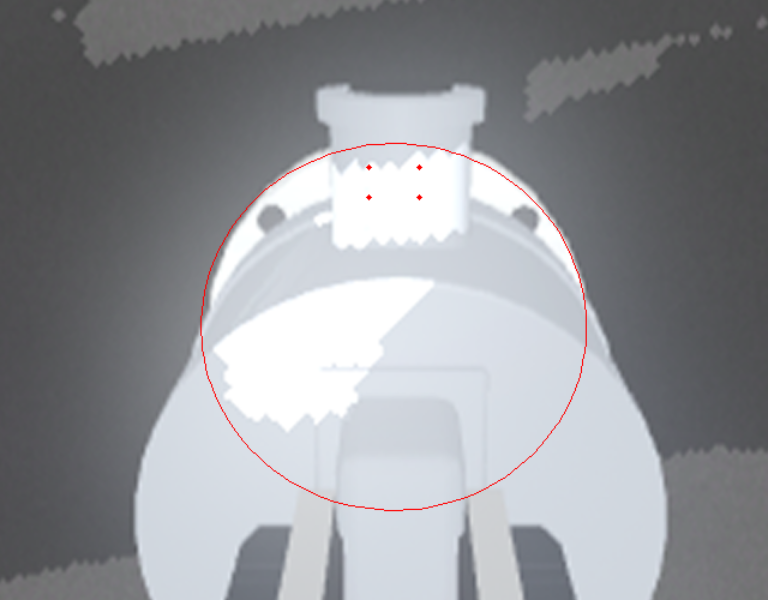

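View pics/s14.png

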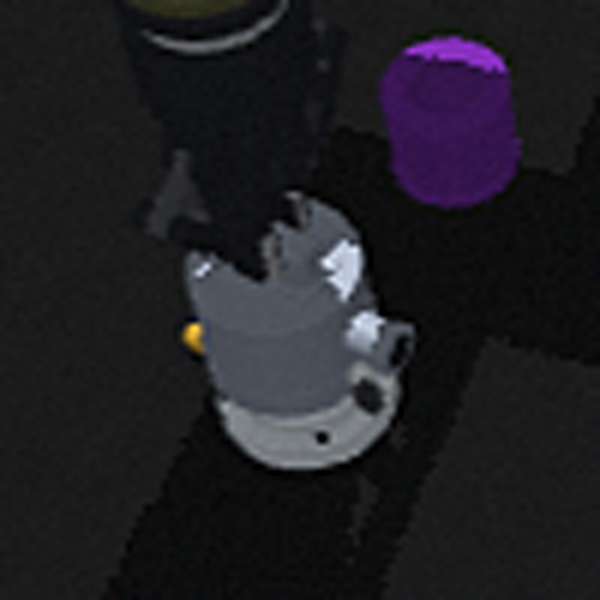

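>>> {"api": "arm_command", "payload": {"deltas": [[0.3, -0.3, 5, 0], [0.3, -0.3, 9, 0], [0.3, -0.3, 12, 0], [0.3, -0.3, 14, 0], [0.3, -0.3, 14, 0]]}}

```text
time: 24.52
ee_pos: [0.4354, -0.2496, 0.1105]
ee_rot: [0.927, 0.374, -0.0, -0.0]
ft_force: [0.3, -0.5, -0.2]
opening: 0.165
```

>>> {"api": "arm_command", "payload": {"deltas": [[0, 0, 3, 0], [0, 0, 5, 0], [0, 0, 7, 0], [0, 0, 8, 0], [0, 0, 9, 0], [0, 0, 9, 0]]}}

```text
time: 25.28
ee_pos: [0.4356, -0.2497, 0.1018]
ee_rot: [0.927, 0.374, 0.0, 0.0]
ft_force: [-0.2, -0.3, -0.8]
opening: 0.168
```

>>> {"api": "arm_command", "payload": {"deltas": [[0, 0, 1.5, 0], [0, 0, 3, 0], [0, 0, 3, 0], [0, 0, 3, 0]]}}

```text
time: 25.78
ee_pos: [0.4356, -0.2498, 0.1016]
ee_rot: [0.927, 0.374, 0.0, 0.001]
ft_force: [-6.3, 4.3, 21.8]
opening: 0.166
```

Run:
```python
from h import *
go(.436,-.250,.102,44)
```

```text
t 25.77 pos [ 0.4356 -0.2498  0.1016] yaw 43.98 tiltxy [ 0.0014 -0.0011] j [-0.6   0.37  1.85 -0.    0.93  0.2 ] F [-6.3  4.3 21.8] op 0.166
delta [ 0.2  0.4 -0.4] spin -0.02
```

Home at the expected height (0.1017). Release and rise.

>>> {"api": "arm_command", "payload": {"deltas": [[0, 0, -3, 0], [0, 0, -3, 0], [0, 0, -3, 0], [0, 0, -3, 0]], "fingers": 0.6}}

```text
time: 26.28
ee_pos: [0.4354, -0.2496, 0.1014]
ee_rot: [0.927, 0.374, -0.0, -0.0]
ft_force: [-0.6, -0.4, 0.4]
opening: 0.6
```

>>> {"api": "arm_command", "payload": {"deltas": [[0, 0, -12, 0], [0, 0, -30, 0], [0, 0, -65, 0], [0, 0, -100, 0], [0, 0, -110, 0], [0, 0, -110, 0], [0, 0, -110, 0]]}}

```text
time: 27.15
ee_pos: [0.4347, -0.2491, 0.2106]
ee_rot: [0.927, 0.374, -0.001, -0.001]
ft_force: [1.0, -1.4, -0.7]
opening: 0.6
```

Run:
```python
from h import *
go(.436,-.250,.102,44)
wov("pics/w15.png",.4357,-.2502,44,[(.042,.018),(.039,.082)],ribpts(.046,.106),(50,0,750,576),.55)
im=bot.read_camera("scene"); cv2.imwrite("pics/s15.png",im[:,:,::-1]); crop("pics/s15.png","pics/s15c.png",130,120,350,290,3.5)
```

```text
t 27.15 pos [ 0.4347 -0.2491  0.2106] yaw 43.98 tiltxy [-0.002   0.0013] j [-0.6   0.24  1.71 -0.    1.2   0.2 ] F [ 1.  -1.4 -0.7] op 0.6
delta [  0.4   1.8 108.6] spin -0.02
```

View pics/w15.png

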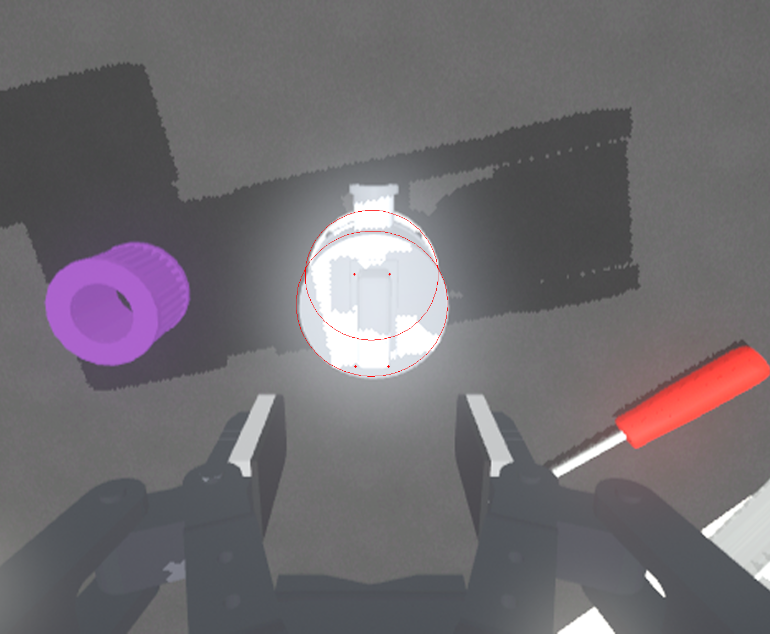

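View pics/s15c.png

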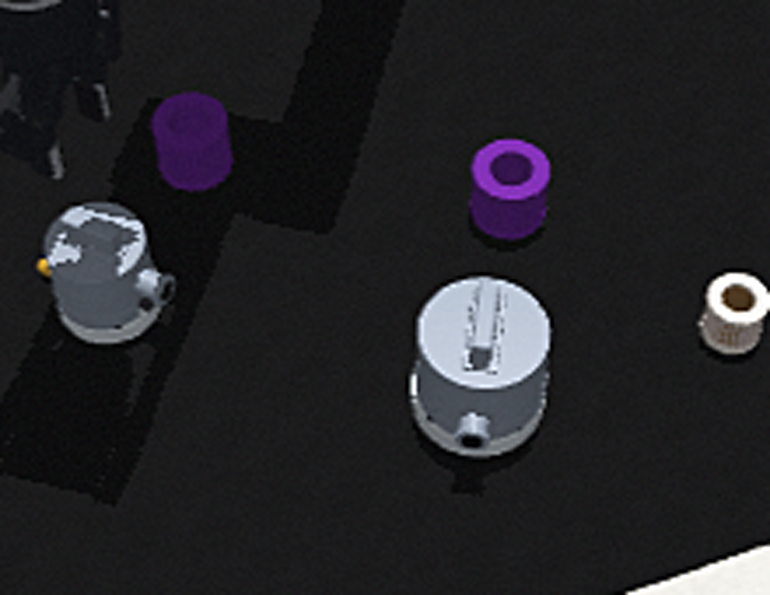

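Both covers sit level on their flanges with the spout over the tab, the roofs match the home-height overlays, and the gripper is clear. Handing in.

```bash
python3 -c "
from workcell import bot
print(bot.hand_in())"
```

```text
the job is handed in; nothing more can be done
None
```

Both filters are back together and the job is handed in, at about 27 s of the 67 s allowed. No verdict came back.

- **Element:** I threaded the white large ring element down over the standpipe until it stopped on the seat. The tool stopped at z = 60.4 mm, as expected for seated, with about 8 N of contact. The wrist picture afterwards showed its top cap at the seated height.
- **Large cover:** I lowered it turned to about −27.5°. It stopped with its foot 20 mm above the bench, on the flange, and 16 N of contact.
- **Small cover:** I lowered it turned to about 44°. It stopped with its foot 18 mm above the bench, on the flange, and 22 N of contact.
- **Final pictures:** Both covers stood level on their flanges with the spout over the tab side, and their roofs matched the home-height outlines. The gripper was open and clear. The spare element and screwdriver were where they started in the last pictures. The spray bottle was out of view in the last crops, and the arm never went near it.

The camera estimates differed from each other by 1–2 mm, which is within the fits' play. I also made one short move along the wrong axes above the small base, about 11 mm off, and corrected it in the air before lowering.

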